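# Unlatch a hitch coupler and hold its tongue up off the ball

### The job

I want to grease the hitch ball on the bench stand. Pull the coupler's spring latch sideways by its upright handle until it frees the ball, lift the coupler and its tongue off the ball by at least 80 mm, and finish still holding it up there, steady, in the gripper. Leave the grease tin, the brush and the wrench where they lie.

Things in the scene. Friction and masses are not known exactly. Their poses are not given: they have to be found in the camera images.
- stand: Fixed grey base plate, 440 x 130 x 12 mm, with a 50 mm hitch ball near one end and a pivot bracket (cheeks 107 mm high) near the other. Origin on the bench straight below the ball; x runs along the tongue from ball to pivot (roughly to the robot's left; plate spans x -75 to +365 mm), z up. The latch is pulled along its -y axis, roughly away from the robot.
- tongue: Dark steel 45 mm square tube with the coupler head (92 x 74 mm, top at 97 mm) at the ball end. Origin at its pivot pin, 310 mm from the ball axis along the stand's +x, 85 mm above the bench. Axes as the stand's when seated; it turns about its y axis by up to 0.55 rad so that the coupler rises in an arc, and falls back if let go (0.85 kg with latch). With the latch closed it rises only about 2 mm.
- latch (a joint): Slide of the spring latch across the coupler, in m: 0 closed, 0.022 fully pulled (stop), along the stand's -y. A spring pushes it shut: 5 N at the start, 10.5 N at the end of travel. Its jaw hooks under the ball and is clear of it from about 0.016 on; keep it pulled until the coupler has risen some 40 mm. The latch rides on the tongue: its handle can lift the tongue.
- handle (a point): Middle of the latch's upright handle, 128 mm above the bench when seated, straight above the ball when closed; moves with latch and tongue. Metal tab, 26 mm along the stand's x, 12 mm thick along its y, from 105 mm (latch plate) to 147 mm high, with a 32 x 20 x 7 mm cap (top 154 mm). Grip the faces 12 mm apart from above; free beside it above 105 mm (a bridge 121 mm high begins 47 mm to +x).
- ball (a point): Centre of the fixed 50 mm ball, 56 mm above the bench; its flat underside is at 44 mm, on a 24 mm neck.
- coupler (a point): Centre of the coupler's socket, fixed to the tongue: at the ball's centre when seated (56 mm above the bench), so its height over that shows how far the coupler is lifted.
- grease_tin: Bystander: round metal tin, 75 mm across, 56 mm high, beside the stand. Origin in the centre of its underside.
- brush: Bystander: a small brush lying on the bench beyond the ball end of the stand. Origin in the centre of its underside, x axis along it.
- wrench: Bystander: a wrench lying on the bench beside the stand, on the robot's side. Origin in the centre of its underside, x axis along it.

How it is judged:
By the outcome, as a careful person would: the job done as asked, in the order asked, and still so for the second after the job is handed in, while the arm keeps its last pose, push and grip.
It also fails if it takes over 29 s, if anything falls off the work surface, if the arm or the gripper's body presses on something with over 40 N, if the wrist force passes 120 N, or if a joint passes its speed limit or range.

### The arm

A 7-joint arm with a two-finger parallel gripper is mounted at the origin on the work surface. World frame = base frame: x ahead of the robot, y to its left, z up, the work surface at z = 0. Lengths are in m, angles in rad, forces in N, time in s.
With the tool pointing down it reaches from about 0.425 to 0.925 m from the base axis. Payload 6.8 kg.
Tool frame: the origin (TCP) lies on the centre line of the jaws, within the pads' length; the fingertips stand 14 mm ahead of it and the grasp point (between the pads) lies 5 mm behind it (r.nose_length is the distance from the TCP to the fingertips, in m); z points along the fingers, y is the direction in which the jaws open and shut (so a half turn about z gives the same grasp; the last joint's range is limited). The gripper opens to 85 mm and grips with 20 to 120 N. Pads are 22 mm wide; open, the fingers measure 114 mm over their backs; the gripper's body (76 mm by 85 mm) begins 54 mm behind the grasp point. The pads swing forward as they close: fully open they stand 13 mm farther back than shut.
Start: joints at [1.146, 0.477, 0.022, 1.555, -0.011, 1.109, -0.083], TCP at [0.21, -0.641, 0.245] pointing down, gripper open.
Joint ranges: [-2.96, 2.96], [-0.34, 2.1], [-1.41, 1.46], [0.24, 2.44], [-1.37, 4.51], [0.17, 1.92], [-2.96, 2.96]. Speed limits (rad/s): [2.39, 2.39, 3.14, 3.14, 3.14, 3.14, 3.14].

### API

Orientations are given as a rotation vector (axis times angle).
In Python, from bench import r, imaging, look_for, outline_of gives the robot as it stands. The module is installed in compiled form; this text tells all that it offers.
- The arm moves only by the tool carry_out, never from a script. Its arguments are lists of equal length, an entry for each row: "offset": the shift along the tool's x, y, z as a fraction of full scale, a list of three; "turn": the turn, a rotation vector about the tool's x, y, z as a fraction of full scale, a list of three. A call has 1 to 8 rows; each row is the pose to reach, as a shift and turn from the pose commanded when the call began, along the tool's axes at that moment; what a row does not reach only later rows make up. Full scale, the value 1, is 0.5 m for a shift and 1.5 rad for a turn. A row lasts 1/10 s, in which the tool goes at most 50 mm and 8.59 degrees, less where a joint would pass 70% of its speed; a pose out of reach is approached as far as the arm can. A call with a number of a shift or a turn outside -1 to 1 is refused whole. A call with a gripper value outside its range is refused whole. "hand" is the closure, from 0 (fully open) to 1 (shut), set as the call begins (left out, the last holds). The fingers move at their own pace and stop on an object; "force" is the grip in N (left out, the last holds). Time passes only in rows, so rows that repeat a pose let the fingers close. It gives the time, the measured TCP pose, the force and the opening at its end, in the units of the state.
- r.get_obs(): the state, without advancing time (a new reading comes with each control period).
- imaging.grab_frame(name): name is "scene" or "top" or "wrist"; returns a dict with "pixels" (480x640x3 uint8, red, green, blue), "fx", "fy", "cx", "cy" (pixels), "R" (3x3) and "t" (3): a world point X has camera coordinates R X + t. Camera axes: x right, y down, z forward; pixel columns grow to the right and rows downward; lengths in m; the calibration is good to about 2 mm. A picture is of the moment at which its call begins. There is no depth.
- r.hand_in(): hands the job in, once; it reports no verdict.
Trained networks look in the newest picture that a camera, given by its name, has taken for a name from the list of things; names that differ only in an ending like _2 or _b are one class to them, and where a whole thing is asked for, a point or a joint stands for the part that bears it (a point fixed in the world has none). Each returns a list of dicts, best first, with "score" (0 to 1); they miss things now and then, are a little off and sometimes report something else, mostly with a low value. They report only what shows in the picture. A call takes as long as a camera call.
- look_for(query, camera): "xyz" ([x, y, z] in m, in the coordinates of the camera as it stood for that picture, good to about 4 mm: the middle of the surface that is visible of it).
- outline_of(query, camera): "region" (480x640 bool, what is visible of it).
The state is a dict: "clock": time; "joints": joint angles; "qvel": joint speeds; "tau": joint torques, N m; "tcp_pos": TCP position; "orientation": TCP orientation; "contact_force": force on the tool from outside, world axes, zero at the start; "moment": the same for the moment, N m; "grip_width": finger opening in m.
Only numpy, scipy, OpenCV 4.12 (cv2) and the standard library are available. Lean on these libraries where they do the work, as an engineer would, in place of code of your own. Each camera call takes 0.05 s, during which the arm holds its last target. There are 200 camera calls.

## Working session

There is one attempt and no reset: what is moved stays moved. The work goes in short steps, Python scripts to look and compute and a tool call to move; the robot and the scene stay as the last step left them, time stands still between calls to the robot, and variables do not carry over. Pictures are saved under pics/ and viewed, about 8 in all and at most 12, crops included, and the job is handed in when it is done.

Besides the shell and the picture viewer there is one more tool, called after ">>>" as name(argument=value, ...) on one line, values as JSON. carry_out: Moves the arm, as the interface text tells. Shift numbers are shares of 0.5 m and turn numbers shares of 1.5 rad, none past 1 either way. Its arguments: {"type":"object","properties":{"offset":{"type":"array","items":{"type":"array","items":{"type":"number","minimum":-1,"maximum":1}}},"turn":{"type":"array","items":{"type":"array","items":{"type":"number","minimum":-1,"maximum":1}}},"hand":{"type":"number"},"force":{"type":"number"}},"required":["offset","turn"]}

```bash
mkdir -p pics; cat > h.py <<'E'
from bench import r, imaging, look_for, outline_of
import numpy as np, cv2
from scipy.spatial.transform import Rotation as Ro
def grab(n,save=None):
    f=imaging.grab_frame(n)
    if save: cv2.imwrite('pics/'+save,cv2.cvtColor(f['pixels'],cv2.COLOR_RGB2BGR))
    return f
def w(f,p): return np.array(f['R']).T@(np.array(p)-np.array(f['t']))
def px(f,X):
    c=np.array(f['R'])@np.array(X)+np.array(f['t']); return np.array([f['fx']*c[0]/c[2]+f['cx'],f['fy']*c[1]/c[2]+f['cy']])
def ray(f,u,v):
    R=np.array(f['R']); d=R.T@np.array([(u-f['cx'])/f['fx'],(v-f['cy'])/f['fy'],1]); return -R.T@np.array(f['t']),d/np.linalg.norm(d)
def tri(rs):
    A=0;b=0
    for o,d in rs:
        P=np.eye(3)-np.outer(d,d); A=A+P; b=b+P@o
    return np.linalg.solve(A,b)
E
python3 - <<'E'
from h import *
np.set_printoptions(precision=4,suppress=True)
o=r.get_obs(); print({k:np.round(v,4) for k,v in o.items()}, r.nose_length)
for c in ['scene','top']:
    f=grab(c,c+'0.png'); print(c,w(f,[0,0,0]))
    for q in ['handle','latch','coupler','tongue','stand','ball','grease_tin','brush','wrench']:
        for d in look_for(q,c)[:2]: print(q,round(d['score'],2),w(f,d['xyz']),px(f,w(f,d['xyz'])))
E
```

```text
{'clock': np.float64(0.0), 'joints': array([ 1.1459,  0.4778,  0.0223,  1.5565, -0.0115,  1.1093, -0.0831]), 'qvel': array([ 0.    ,  0.0009, -0.0007, -0.0009,  0.0008, -0.0002,  0.0014]), 'tau': array([ -0.0008, -59.6439,   1.6078, -28.1192,   0.0125,   0.0094,
        -0.    ]), 'tcp_pos': array([ 0.2101, -0.6409,  0.2443]), 'orientation': array([-3.1005, -0.4952,  0.0007]), 'contact_force': array([ 0.3885, -0.533 , -0.6193]), 'moment': array([ 0.0148,  0.0367, -0.0226]), 'grip_width': np.float64(0.0855)} 0.014
scene [0.9198 0.2326 0.8034]
handle 0.94 [ 0.6305 -0.0936  0.1081] [263.7921 243.1542]
latch 0.73 [ 0.6313 -0.0918  0.1051] [264.4866 245.0145]
coupler 0.67 [0.6274 0.0326 0.105 ] [328.7389 284.0311]
tongue 0.75 [0.626  0.0319 0.1104] [328.9362 281.4996]
tongue 0.6 [0.6386 0.0799 0.0709] [348.9597 315.1393]
stand 0.58 [0.6367 0.0813 0.0721] [350.3888 314.4249]
ball 0.64 [0.6385 0.0811 0.0755] [349.7791 314.3758]
grease_tin 0.71 [ 0.7898 -0.0019  0.0571] [246.5451 364.7997]
grease_tin 0.38 [0.473  0.0887 0.0066] [403.358  263.1905]
brush 0.71 [ 0.61   -0.2461  0.0192] [212.0543 219.3236]
wrench 0.82 [0.4712 0.0846 0.0024] [401.6331 262.4461]
top [ 0.4788 -0.0436  1.158 ]
handle 0.56 [ 0.6236 -0.0991  0.1049] [348.5075 205.79  ]
latch 0.84 [ 0.6253 -0.095   0.106 ] [346.321  204.7883]
coupler 0.91 [0.6149 0.0066 0.1095] [291.3949 210.5091]
tongue 0.74 [0.6127 0.0056 0.1067] [292.0046 211.8731]
stand 0.79 [0.6067 0.041  0.0178] [276.426  220.5661]
ball 0.56 [0.6093 0.0416 0.023 ] [275.9408 218.9897]
grease_tin 0.79 [ 0.7835 -0.0097  0.056 ] [300.7143 128.595 ]
grease_tin 0.64 [ 0.6245 -0.098   0.1054] [347.9275 205.2354]
brush 0.74 [ 0.5992 -0.25    0.016 ] [421.6197 223.381 ]
wrench 0.76 [0.4686 0.0846 0.0076] [255.034  289.9389]
```

```bash
python3 - <<'E'
import cv2
a=cv2.imread('pics/scene0.png')[130:400,130:450]; b=cv2.imread('pics/top0.png')[90:310,200:460]
a=cv2.resize(a,(640,540)); b=cv2.resize(b,(709,600)); cv2.imwrite('pics/a.png',a); cv2.imwrite('pics/b.png',b)
E
```

```text
(no output)
```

View pics/a.png

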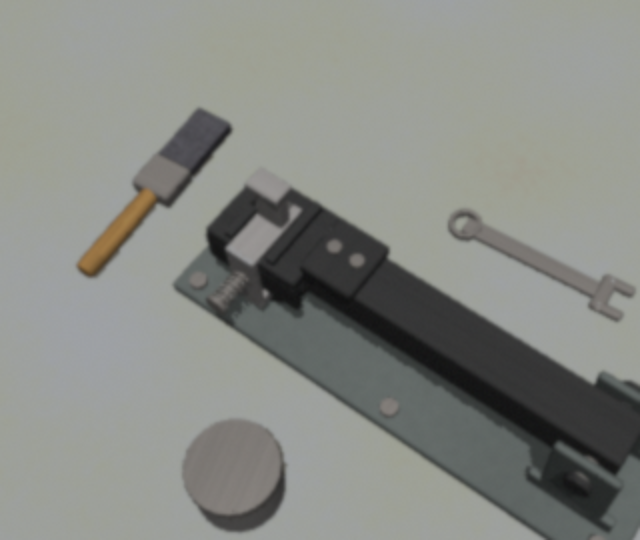

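View pics/b.png

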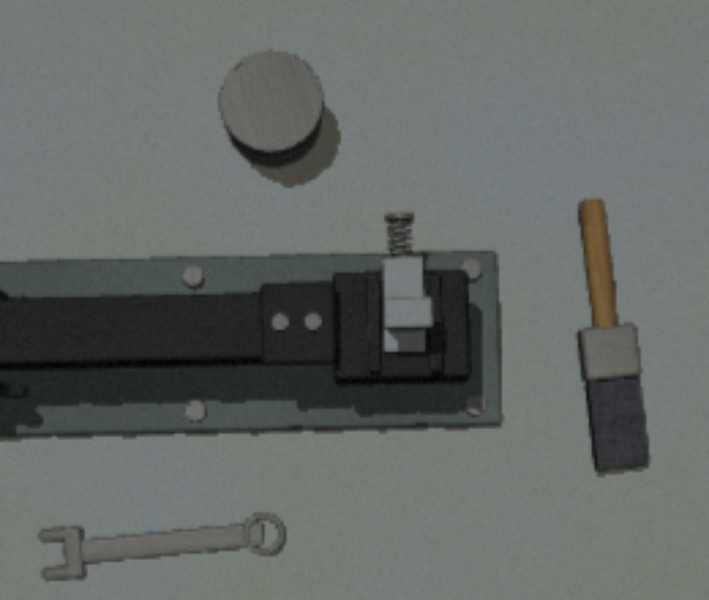

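The scene view shows the cap at full-frame (264,222), and the top view shows it at (350,204). The stand's long edges are nearly along world y, and the tin, brush and wrench all lie clear of the coupler. Next I triangulate the cap and get the stand's yaw.

```bash
cat > m.py <<'E'
from h import *
np.set_printoptions(precision=4,suppress=True)
fs=grab('scene'); ft=grab('top')
cap=tri([ray(fs,264,222),ray(ft,350,204)]); print('cap',cap,px(fs,cap),px(ft,cap))
def onz(f,u,v,z):
    o,d=ray(f,u,v); return o+d*(z-o[2])/d[2]
s=2.727
for a,b in [((0,262),(495,252)),((0,438),(500,424))]:
    A,B=[onz(ft,200+p[0]/s,90+p[1]/s,.012) for p in (a,b)]; d=A-B; print(A,B,'yaw-90',-np.degrees(np.arctan2(d[0],d[1])))
# tongue outline yaw
for d in outline_of('tongue','top')[:1]:
    m=d['region'].astype(np.uint8); c=max(cv2.findContours(m,0,2)[0],key=cv2.contourArea); print(cv2.minAreaRect(c))
print('top R',ft['R'])
E
python3 m.py
```

```text
cap [ 0.6195 -0.0983  0.1517] [263.1905 221.9504] [349.4434 204.4295]
[0.6786 0.1959 0.012 ] [ 0.6836 -0.1714  0.012 ] yaw-90 0.7711318272304695
[0.5479 0.1946 0.012 ] [ 0.5556 -0.173   0.012 ] yaw-90 1.2047099649122721
((271.0, 199.0), (64.0, 202.0), 90.0)
top R [[-0.0071 -1.      0.0005]
 [-0.9966  0.007  -0.0819]
 [ 0.0819 -0.0011 -0.9966]]
```

```bash
cat > go.py <<'E'
from h import *
import sys
np.set_printoptions(precision=4,suppress=True)
def plan(P,yaw,o=None):
    """tool down, tool y along horizontal angle yaw (rad)"""
    o=o or r.get_obs(); R0=Ro.from_rotvec(o['orientation'])
    y=np.array([np.cos(yaw),np.sin(yaw),0]); z=np.array([0,0,-1.]); R=Ro.from_matrix(np.c_[np.cross(y,z),y,z])
    print('offset',R0.inv().apply(np.array(P)-o['tcp_pos'])/.5,'turn',(R0.inv()*R).as_rotvec()/1.5)
if __name__=='__main__': plan([float(a) for a in sys.argv[1:4]],float(sys.argv[4]))
E
python3 go.py .62 -.098 .26 .017; python3 go.py .415 -.37 .25 -.6
```

```text
offset [ 1.1172 -0.7775 -0.0294] turn [-0.     -0.     -0.8473]
offset [ 0.5581 -0.3883 -0.0094] turn [-0.    -0.    -0.436]
```

>>> carry_out(offset=[[0.558,-0.388,-0.01],[0.558,-0.388,-0.01],[0.558,-0.388,-0.01],[0.558,-0.388,-0.01],[0.558,-0.388,-0.01],[0.558,-0.388,-0.01],[0.558,-0.388,-0.01],[0.558,-0.388,-0.01]], turn=[[0,0,-0.436],[0,0,-0.436],[0,0,-0.436],[0,0,-0.436],[0,0,-0.436],[0,0,-0.436],[0,0,-0.436],[0,0,-0.436]], hand=0)

```text
clock: 1.95
tcp_pos: [0.4197, -0.3641, 0.2509]
orientation: [-2.771, -1.48, -0.005]
contact_force: [-0.4, -0.5, 0.9]
grip_width: 0.0854
```

```bash
python3 go.py .62 -.098 .26 .017
```

```text
offset [ 0.6652  0.0369 -0.016 ] turn [ 0.0015 -0.0018 -0.4045]
```

>>> carry_out(offset=[[0.665,0.037,-0.016],[0.665,0.037,-0.016],[0.665,0.037,-0.016],[0.665,0.037,-0.016],[0.665,0.037,-0.016],[0.665,0.037,-0.016],[0.665,0.037,-0.016],[0.665,0.037,-0.016]], turn=[[0,0,-0.405],[0,0,-0.405],[0,0,-0.405],[0,0,-0.405],[0,0,-0.405],[0,0,-0.405],[0,0,-0.405],[0,0,-0.405]])

```text
clock: 2.75
tcp_pos: [0.6205, -0.1004, 0.2585]
orientation: [-2.204, -2.237, -0.006]
contact_force: [-1.2, -0.3, 0.1]
grip_width: 0.0853
```

>>> carry_out(offset=[[0,0,0],[0,0,0]], turn=[[0,0,0],[0,0,0]])

```text
clock: 2.95
tcp_pos: [0.6173, -0.1085, 0.258]
orientation: [2.216, 2.227, -0.002]
contact_force: [-0.3, 0.6, -0.3]
grip_width: 0.0857
```

```bash
python3 - <<'E'
from h import *
np.set_printoptions(precision=4,suppress=True)
o=r.get_obs(); print(o['clock'],o['tcp_pos'],o['orientation'],o['joints'])
f=grab('wrist','w0.png'); print(w(f,[0,0,0]))
for q in ['handle','latch']:
    for d in look_for(q,'wrist')[:2]: print(q,d['score'],w(f,d['xyz']),px(f,w(f,d['xyz'])))
print(px(f,[.6195,-.098,.154]))
E
python3 go.py .62 -.098 .26 .017
```

```text
2.95 [ 0.6173 -0.1085  0.258 ] [ 2.2159  2.2266 -0.0024] [ 0.4116  0.4258 -0.4546  1.6378  0.2037  1.126  -0.0911]
[ 0.6164 -0.0328  0.3859]
handle 0.9 [ 0.6276 -0.0976  0.1037] [324.3482 214.4553]
handle 0.29 [ 0.6002 -0.2499  0.0157] [298.1003 317.2174]
latch 0.94 [ 0.6271 -0.0939  0.1107] [324.2135 211.9863]
[315.6855 230.5605]
offset [ 0.0202  0.0054 -0.0034] turn [-0.0002  0.0005 -0.0081]
```

View pics/w0.png

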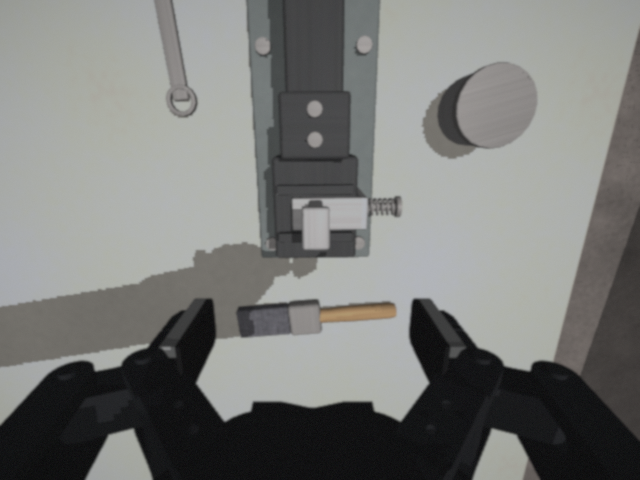

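The wrist view shows the cap top at about (316,229). The two-view estimate projects to (315.7,230.6), so they agree within about 1 mm. Descending part way, then checking.

>>> carry_out(offset=[[0.021,0.005,0.06],[0.021,0.005,0.1],[0.021,0.005,0.14],[0.021,0.005,0.17],[0.021,0.005,0.17],[0.021,0.005,0.17]], turn=[[0,0,-0.008],[0,0,-0.008],[0,0,-0.008],[0,0,-0.008],[0,0,-0.008],[0,0,-0.008]])

```text
clock: 3.7
tcp_pos: [0.6206, -0.0961, 0.1737]
orientation: [2.2, 2.242, 0.0]
contact_force: [0.5, -0.6, 1.4]
grip_width: 0.0856
```

```bash
python3 - <<'E'
from h import *
o=r.get_obs(); print(o['clock'],o['tcp_pos'],o['qvel'].round(3),o['contact_force'])
f=grab('wrist','w1.png'); print(px(f,[.62,-.0975,.154]),px(f,[.62,-.0975+.013,.154]))
E
python3 go.py .62 -.0975 .123 .017
```

```text
3.7 [ 0.62056218 -0.09614065  0.1737272 ] [-0.004 -0.015 -0.005 -0.017 -0.001  0.     0.001] [ 0.52064522 -0.61697159  1.42847716]
[311.53293749 300.20769391] [312.03765278 275.8153549 ]
offset [-0.0029 -0.0022  0.1027] turn [0.001  0.0001 0.0013]
```

View pics/w1.png

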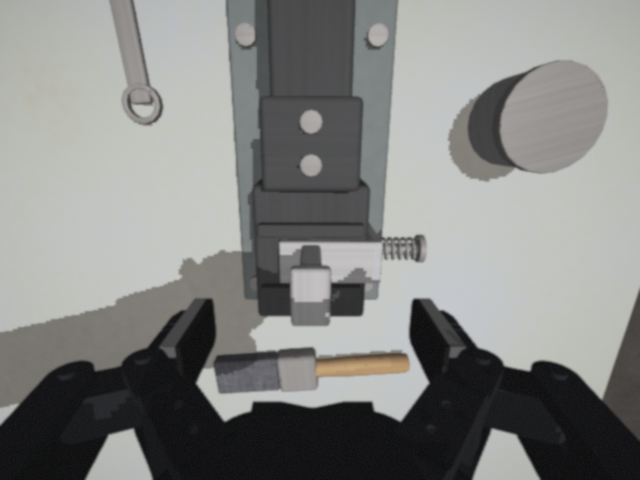

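The cap spans about (291–331, 267–325) and sits where predicted, (311.5,300), centred between the jaws. Descending and gripping.

>>> carry_out(offset=[[-0.003,-0.002,0.05],[-0.003,-0.002,0.08],[-0.003,-0.002,0.103],[-0.003,-0.002,0.103],[-0.003,-0.002,0.103]], turn=[[0,0,0],[0,0,0],[0,0,0],[0,0,0],[0,0,0]])

```text
clock: 4.25
tcp_pos: [0.6197, -0.0971, 0.1221]
orientation: [2.2, 2.243, 0.0]
contact_force: [0.7, 0.5, -0.2]
grip_width: 0.0854
```

>>> carry_out(offset=[[0,0,0],[0,0,0],[0,0,0],[0,0,0],[0,0,0],[0,0,0],[0,0,0],[0,0,0]], turn=[[0,0,0],[0,0,0],[0,0,0],[0,0,0],[0,0,0],[0,0,0],[0,0,0],[0,0,0]], hand=1, force=70)

```text
clock: 5.05
tcp_pos: [0.6196, -0.0972, 0.122]
orientation: [2.199, 2.243, 0.0]
contact_force: [-0.2, 0.5, 2.2]
grip_width: 0.0157
```

```bash
python3 - <<'E'
from h import *
o=r.get_obs(); print(o['clock'],o['tcp_pos'],o['qvel'].round(3),o['contact_force'],o['moment'],o['grip_width'])
f=grab('wrist','w2.png')
E
python3 go.py .62 -.0975 .123 .017
```

```text
5.05 [ 0.61960548 -0.09722065  0.12199422] [-0.     0.     0.001  0.     0.    -0.001 -0.001] [-0.19585258  0.50834388  2.20467616] [ 0.00878394 -0.04681496  0.04143258] 0.015716965229543283
offset [-0.0006  0.0008 -0.0021] turn [0.0002 0.     0.0017]
```

View pics/w2.png

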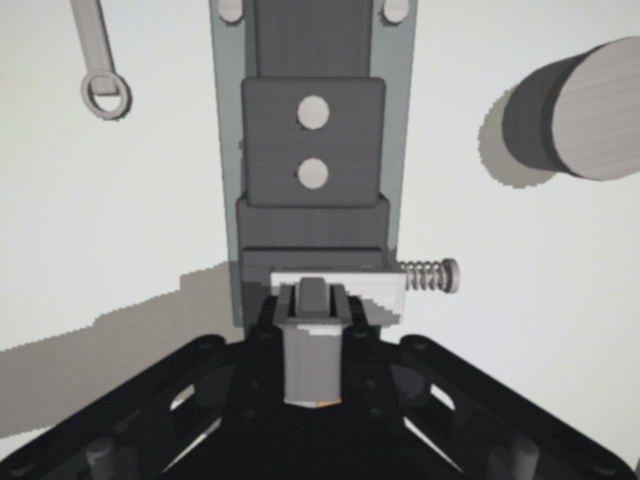

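The fingers straddle the tab at about (313,295) and are still closing, with the opening at 15.7 mm.

>>> carry_out(offset=[[0,0,0],[0,0,0],[0,0,0],[0,0,0]], turn=[[0,0,0],[0,0,0],[0,0,0],[0,0,0]])

```text
clock: 5.5
tcp_pos: [0.6196, -0.0972, 0.122]
orientation: [2.199, 2.243, 0.0]
contact_force: [0.1, -0.3, 3.3]
grip_width: 0.0156
```

>>> carry_out(offset=[[0,0.008,0],[0,0.016,0],[0,0.024,0],[0,0.032,0],[0,0.038,0],[0,0.04,0],[0,0.04,0]], turn=[[0,0,0],[0,0,0],[0,0,0],[0,0,0],[0,0,0],[0,0,0],[0,0,0]])

```text
clock: 6.2
tcp_pos: [0.6374, -0.097, 0.1218]
orientation: [-2.198, -2.241, 0.006]
contact_force: [-9.7, -0.1, 10.9]
grip_width: 0.0157
```

```bash
python3 - <<'E'
from h import *
o=r.get_obs(); print(o['clock'],o['tcp_pos'],o['qvel'].round(3),o['contact_force'],o['moment'],o['grip_width'])
f=grab('wrist','w3.png')
E
```

```text
6.2 [ 0.63738095 -0.09697859  0.12182225] [ 0.001 -0.002 -0.002  0.004 -0.001 -0.003 -0.   ] [-9.68321203 -0.11876469 10.93367647] [ 0.03899388  1.5747337  -0.02570664] 0.015669825834756047
```

View pics/w3.png

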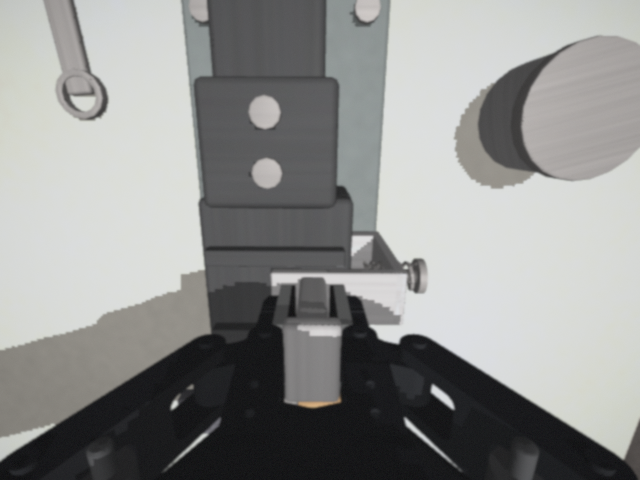

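The latch has come about 18 mm, and the 9.7 N reading matches the spring. But the opening reads 15.7 mm on a 12 mm tab, so I'll look closer before lifting.

```bash
python3 - <<'E'
from h import *
a=cv2.imread('pics/w3.png')[250:420,230:400]; f=grab('scene','s3.png')
u,v=px(f,[.637,-.097,.13]).astype(int); print(u,v,px(f,[.637,-.097,.105]),px(f,[.637,-.097,.154]))
b=cv2.imread('pics/s3.png')[v-45:v+45,u-45:u+45]
cv2.imwrite('pics/z3.png',np.hstack([cv2.resize(a,(400,400),interpolation=2),cv2.resize(b,(400,400),interpolation=2)]))
o=r.get_obs(); print(o['contact_force'],o['moment'],o['tcp_pos'])
E
```

```text
258 237 [259.73071064 245.86991576] [256.39046794 229.22277414]
[-8.6789159  -0.07600667 10.15838749] [0.0235773  1.46616647 0.01874689] [ 0.63729533 -0.09697437  0.12184294]
```

View pics/z3.png

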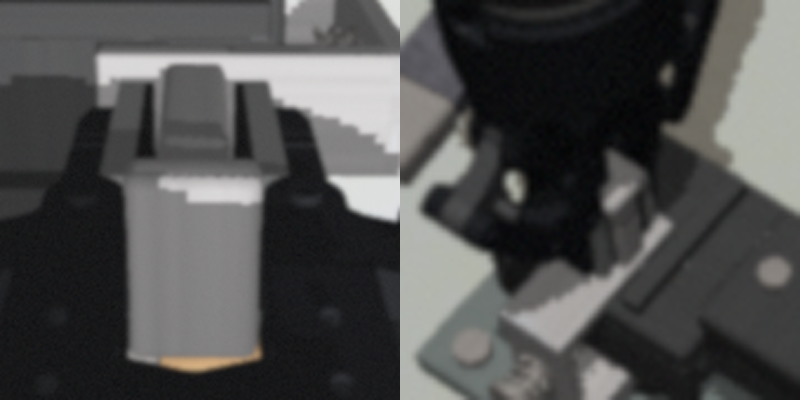

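The zoom shows the fingers clamping the 20 mm cap from both sides, with the pad faces sitting just under its overhang about 2 mm clear of the tab. That explains 15.7 mm, and the pads hook under the cap. The hold is sound. I'll pull 2 mm more, then lift slowly along the arc and check partway.

>>> carry_out(offset=[[0,0.003,0],[0,0.005,0],[0,0.005,0],[0,0.005,0]], turn=[[0,0,0],[0,0,0],[0,0,0],[0,0,0]])

```text
clock: 6.7
tcp_pos: [0.6396, -0.0969, 0.1218]
orientation: [-2.198, -2.241, 0.006]
contact_force: [-10.2, 0.0, 10.0]
grip_width: 0.0159
```

>>> carry_out(offset=[[0.002,0,-0.012],[0.0035,0,-0.025],[0.0035,0,-0.025],[0.0035,0,-0.025]], turn=[[0,-0.0133,0],[0,-0.0267,0],[0,-0.0267,0],[0,-0.0267,0]])

```text
clock: 7.1
tcp_pos: [0.6369, -0.096, 0.1313]
orientation: [2.185, 2.227, -0.057]
contact_force: [-9.1, -1.7, -5.1]
grip_width: 0.0159
```

```bash
python3 - <<'E'
from h import *
o=r.get_obs(); print(o['clock'],o['tcp_pos'],o['orientation'],o['contact_force'],o['moment'],o['grip_width'])
E
```

```text
7.1 [ 0.63690114 -0.09599435  0.13127162] [ 2.18476667  2.22666425 -0.05748501] [-9.12424415 -1.65695522 -5.09971836] [-0.21367542  1.43607649 -0.05176086] 0.01585469369940796
```

Free of the ball: up 9.5 mm, with only the tongue's weight on the wrist. The pull eased to about 17 mm, so I add 3 mm back in the next rows.

>>> carry_out(offset=[[0.001,0.006,0],[0.0025,0.006,-0.0124],[0.0035,0.006,-0.0247],[0.0056,0.006,-0.037],[0.0079,0.006,-0.0493],[0.0105,0.006,-0.0615],[0.0105,0.006,-0.0615]], turn=[[0,0,0],[0,-0.0133,0],[0,-0.0267,0],[0,-0.04,0],[0,-0.0533,0],[0,-0.0667,0],[0,-0.0667,0]])

```text
clock: 7.8
tcp_pos: [0.6401, -0.0897, 0.1624]
orientation: [2.131, 2.172, -0.164]
contact_force: [-9.7, -2.3, -5.5]
grip_width: 0.0159
```

```bash
python3 - <<'E'
from h import *
o=r.get_obs(); print(o['clock'],o['tcp_pos'],o['orientation'],o['contact_force'],o['moment'],o['grip_width'])
f=grab('scene','s4.png')
a=cv2.imread('pics/s4.png')[150:400,150:450]; cv2.imwrite('pics/z4.png',cv2.resize(a,(720,600),interpolation=2))
E
```

```text
7.8 [ 0.64005234 -0.08969531  0.16241342] [ 2.13090887  2.1720653  -0.16426644] [-9.68186262 -2.31095006 -5.51904377] [-0.26983983  1.58469274 -0.17317976] 0.015904411825601393
```

View pics/z4.png

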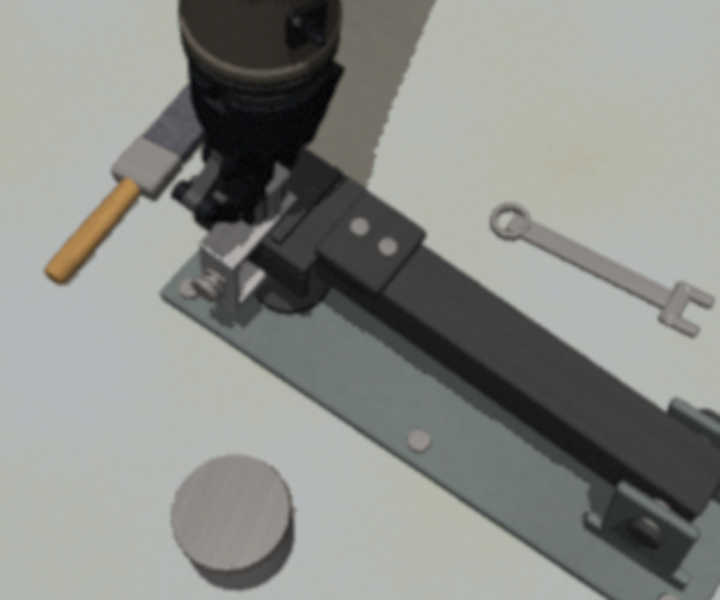

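The coupler has risen clear of the plate, with the neck's foot ring visible at (292,290), and the latch is still out. TCP is up 40 mm. Continuing the arc.

>>> carry_out(offset=[[0.0016,0,-0.0124],[0.0035,0,-0.0247],[0.0056,0,-0.037],[0.0079,0,-0.0493],[0.0105,0,-0.0615],[0.0133,0,-0.0737],[0.0164,0,-0.0858],[0.0197,0,-0.0978]], turn=[[0,-0.0133,0],[0,-0.0267,0],[0,-0.04,0],[0,-0.0533,0],[0,-0.0667,0],[0,-0.08,0],[0,-0.0933,0],[0,-0.1067,0]])

```text
clock: 8.65
tcp_pos: [0.6395, -0.074, 0.2089]
orientation: [2.043, 2.08, -0.325]
contact_force: [-10.3, -3.6, -4.3]
grip_width: 0.0159
```

>>> carry_out(offset=[[0.0016,0,-0.0124],[0.0035,0,-0.0247],[0.0035,0,-0.0247],[0.0035,0,-0.0247],[0.0035,0,-0.0247],[0.0035,0,-0.0247],[0.0035,0,-0.0247],[0.0035,0,-0.0247]], turn=[[0,-0.0133,0],[0,-0.0267,0],[0,-0.0267,0],[0,-0.0267,0],[0,-0.0267,0],[0,-0.0267,0],[0,-0.0267,0],[0,-0.0267,0]])

```text
clock: 9.45
tcp_pos: [0.6398, -0.0688, 0.2202]
orientation: [2.02, 2.057, -0.361]
contact_force: [-9.7, -3.2, -3.2]
grip_width: 0.0157
```

```bash
python3 - <<'E'
from h import *
o=r.get_obs(); print(o['clock'],o['tcp_pos'],o['orientation'],o['contact_force'],o['moment'],o['grip_width'],o['qvel'].round(4))
fs=grab('scene','s5.png'); ft=grab('top','t5.png')
for q in ['tongue','grease_tin','brush','wrench']:
  for c,f in (('scene',fs),('top',ft)):
    for d in look_for(q,c)[:1]: print(q,c,round(d['score'],2),w(f,d['xyz']).round(4))
fw=grab('wrist','w5.png')
a=cv2.imread('pics/s5.png')[150:400,150:450]; b=cv2.imread('pics/w5.png')
cv2.imwrite('pics/z5.png',np.hstack([cv2.resize(a,(400,334),interpolation=2),cv2.resize(b,(400,334),interpolation=3)]))
E
```

```text
9.45 [ 0.63983006 -0.06880997  0.22023498] [ 2.02012431  2.05654338 -0.36135055] [-9.71970319 -3.1735454  -3.23333537] [-0.2099049   1.55968563 -0.5051049 ] 0.01572290274249795 [-0.0007 -0.0008  0.0031  0.0022  0.0083  0.0033 -0.0037]
tongue scene 0.59 [0.6265 0.0508 0.1572]
tongue top 0.91 [ 0.6151 -0.0793  0.186 ]
grease_tin scene 0.58 [ 0.7898 -0.0015  0.0565]
grease_tin top 0.81 [ 0.7949 -0.0153  0.0579]
brush scene 0.73 [ 0.6102 -0.2489  0.0179]
brush top 0.56 [ 0.5974 -0.2498  0.018 ]
wrench scene 0.87 [0.4704 0.085  0.005 ]
wrench top 0.55 [0.4606 0.1422 0.0091]
```

View pics/z5.png

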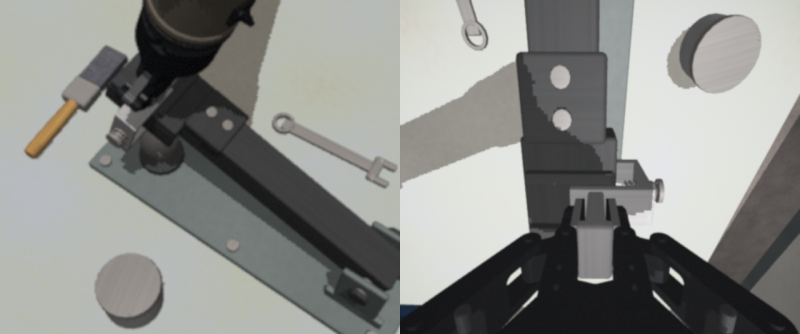

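The ball stands bare under the raised coupler at about (160,152) in the left picture, and the bystanders have not moved. I'll check the lift independently with the two bridge rivets, comparing seated and now.

```bash
python3 - <<'E'
from h import *
fs=grab('scene'); ft=grab('top'); fw=grab('wrist')
s=2.727
P0=[tri([ray(fs,297,253),ray(ft,200+313/s,90+321/s)]),tri([ray(fs,308.5,260.5),ray(ft,200+280/s,90+321/s)])]
P1=[tri([ray(fs,150+x[0]*.75,150+x[1]*.75),ray(fw,(y[0]-400)*1.6,y[1]*480/334)]) for x,y in (((211,112),(560,119)),((228,125),(560,77)))]
piv=np.array([.212,.085])
for a,b in zip(P0,P1):
    q0=a[1:]-piv;q1=b[1:]-piv; th=np.arctan2(q1[1],-q1[0])-np.arctan2(q0[1],-q0[0])
    print(a.round(4),b.round(4),th,'lift',.31*np.sin(th)+.029*(1-np.cos(th)))
o=r.get_obs(); z=Ro.from_rotvec(o['orientation']).apply([0,0,1]); print('tool tilt',np.arccos(-z[2]),o['tcp_pos'],o['clock'])
E
```

```text
[ 0.6183 -0.0361  0.1178] [ 0.6155 -0.0134  0.1907] 0.3069955201746151 lift 0.09503663046539551
[ 0.6184 -0.0138  0.1174] [0.6171 0.0101 0.1887] 0.3319345686491633 lift 0.10260351045490015
tool tilt 0.34310631626175586 [ 0.63978253 -0.06880645  0.22019858] 10.15
```

The rivets give a lift of 95–103 mm, the arm's own travel is 98 mm, and everything is steady. Handing in.

```bash
python3 - <<'E'
from h import *
print(r.hand_in()); o=r.get_obs(); print(o['clock'],o['tcp_pos'],o['grip_width'])
E
```

```text
the job is handed in; nothing more can be done
None
the job is handed in; nothing more can be done
```

The coupler is off the ball and held up in the gripper, about 95–103 mm above its seat. I pulled the latch by its handle about 20 mm along the stand's -y, then lifted the coupler and tongue along the pivot arc. I handed in at about 10 s.

**Last checks**
- **Lift:** the two bridge rivets, seen from two cameras, gave 95 and 103 mm. The arm's own upward travel was 98 mm.
- **Steadiness:** the arm's position changed by less than 0.1 mm over the last 0.7 s. The last wrist force reading was about 10 N, mostly the latch spring.
- **Tin and brush:** both were found within about 12 mm of their first positions, and the pictures show them unmoved.

**What disagreed**
- **Grip:** the gripper opening read 15.7 mm, not the tab's 12 mm. The pictures suggest the fingers clamp the wider cap, with the pads hooked under it. I saw no sign of slipping during the pull or lift.
- **Latch during the lift:** the pull eased to about 17 mm early in the lift, still past the 16 mm at which the jaw clears the ball. I pulled it back to about 20 mm.
- **Wrench:** the last top-camera report put it about 57 mm off, with a low score (0.55). The scene camera (0.87) and the pictures show it in its original place, so I took the top report as a false reading.

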